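# Let the teal ball out of the lever dispenser and ease its flap shut

### The arm

A 6-joint arm with a two-finger parallel gripper is mounted at the origin on the work surface. World frame = base frame: x ahead of the robot, y to its left, z up, the work surface at z = 0. Lengths are in m, angles in degrees, forces in N, time in s.
With the tool pointing down it reaches from about 0.3 to 0.75 m from the base axis. Payload 8.5 kg.
Tool frame: the origin (TCP) lies between the finger pads; the fingertips stand 17 mm ahead of it and the grasp point (between the pads) lies 2 mm behind it (env.tip_reach is the distance from the TCP to the fingertips, in m); z points along the fingers, y is the line along which they close (so a half turn about z gives the same grasp; the last joint's range is limited). The gripper opens to 85 mm and grips with 20 to 120 N. Pads are 22 mm wide; open, the fingers measure 114 mm over their backs; the gripper's body (76 mm by 85 mm) begins 54 mm behind the grasp point. The pads swing forward as they close: fully open they stand 13 mm farther back than shut.
Start: joints at [-84.013, 21.807, 74.336, -0, 83.858, -12.336], TCP at [0.173, -0.522, 0.248] pointing down, gripper open.
Joint ranges: [-178.18, 178.18], [-50.72, 133.34], [12.68, 142.11], [-81.47, 261.47], [9.98, 163.14], [-165.26, 165.26]. Speed limits (degrees/s): [136.94, 136.94, 180, 180, 180, 180].

### API

Orientations are given as a 3x3 rotation matrix whose columns are the frame's x, y, z axes.
In Python, from rig import env, viewer gives the robot as it stands.
- The arm moves only by the tool move_arm, never from a script. Its argument "motion" is a list of rows, each a list of 2 entries, a list of its own where there are three numbers: the shift along the tool's x, y, z normalised to -1 to 1, where 1 is 50 mm, then the turn, a rotation vector about the tool's x, y, z normalised to -1 to 1, where 1 is 8 degrees. A call has 1 to 20 rows; each row shifts and turns the commanded pose from where the row before left it, along the tool's axes as they then stand; what a row does not reach is not made up. A row lasts 1/10 s, in which the tool goes at most 50 mm and 8.59 degrees, less where a joint would pass 70% of its speed; a pose out of reach is approached as far as the arm can. A call with a number of a shift or a turn outside -1 to 1 is refused whole. A call with a gripper value outside its range is refused whole. "claw" is the closure, from 0 (fully open) to 1 (shut), set as the call begins (left out, the last holds). The fingers move at their own pace and stop on an object; "force" is the grip in N (left out, the last holds). Time passes only in rows, so rows that do not move let the fingers close. It gives the time, the measured TCP pose, the force, the opening and the grip force at its end, in the units of the state.
- env.observe(): the state, without advancing time (a new reading comes with each control period).
- viewer.get_image(name): name is "scene" or "top" or "wrist"; returns a dict with "frame" (400x640x3 uint8, red, green, blue), "depth" (400x640 float32, m along the optical axis (not along the pixel's ray), 0 where there is no reading), "fx", "fy", "cx", "cy" (pixels), "k1" (the pictures are not rectified: a ray, as slopes to the right and down, at radius r is drawn at 1 + k1 r^2 times it, then the intrinsics apply), "eye" and "attitude" of the camera in the world; the wrist camera has in their place "T_tool_cam" (4x4, takes a point from camera to tool coordinates, whose origin is the TCP and whose axes are the flange's). Camera axes: x right, y up, looking along -z (the intrinsics and any distortion apply to the point x, -y, -z); pixel columns grow to the right and rows downward; lengths in m; the calibration is good to about 2 mm. A picture is of the moment at which its call begins: read the wrist's pose just before it.
- env.close_job(): hands the job in; it is judged then, once.
The state is a dict: "time_s": time; "q": joint angles; "qvel": joint speeds; "joint_efforts": joint torques, N m; "position": TCP position; "tool_rot": TCP orientation; "ft_force": force on the tool from outside, world axes, zero at the start; "wrist_torque": the same for the moment, N m; "grip_width": finger opening in m; "gripper_force": force on a finger pad.
Only numpy, scipy, OpenCV 4.12 (cv2) and the standard library are available. Lean on these libraries where they do the work, as an engineer would, in place of code of your own. Each camera call takes 0.05 s, during which the arm holds its last target. There are 200 camera calls.

### The job

With the fingertips, press the orange paddle of the ball dispenser all the way down, so that its linked blue flap lifts and the teal ball rolls out into the catch tray; then let the paddle come back up slowly, so that the flap eases fully shut and does not slam. Do not grasp anything, do not touch the ball or the flap, and leave everything else on the shelf where it stands.

Things in the scene. Friction and masses are not known exactly. Their poses are not given: they have to be found in the camera images.
- dispenser: Fixed ball dispenser, white plastic on a plywood foot (250 x 110 mm). Origin on the shelf under the hopper; x points from the paddle to the catch tray, z up. Hopper walls x -60 to +36 mm, outer width 74 mm, 112 mm high, open above, with the lever's rod outside its +y wall. Inside, a ramp 62 mm wide slopes 10 degrees down to +x, under the flap, into the tray.
- tray (a point): Centre of the ball when it lies in the catch tray against the end wall: 137 mm from the dispenser's origin along its x. The tray is the ramp's lower end, x 62 to 162 mm, 62 mm wide, walls 50 mm high.
- paddle_top (a point): Centre of the upper face of the orange round paddle (64 mm across, 8 mm thick) on the robot's side of the hopper, about 145 mm from the dispenser's origin along its -x, 139 mm above the shelf when up. Pressed from above it goes 70 mm down, leaving its horizontal place by under 6 mm; its face slopes 0.25 rad (outer edge higher) when up, 0.25 rad the other way when down. Nothing is under it.
- lever (a joint): The paddle's lever, turning on a level pivot (along the dispenser's y, at x -10 mm, z 100 mm; paddle 140 mm from it), rad: 0 up (a spring of about 3 N at the paddle holds it there), 0.5 all the way down at its stop (about 6 N). It springs back up hard if let go, and the flap then slams.
- flap (a joint): The flap, rad: 0 shut, 1.0 fully open (nearly level). Linked to the lever: always twice the lever's value. The ball can pass only above about 0.8.
- flap_edge (a point): Middle of the free lower edge of the blue flap (58 mm wide, 74 mm long, 5 mm thick), hinged at its top edge at dispenser x 30 mm, z 100 mm, along y. It swings out to the tray side and up. Not to be touched.
- ball: Teal silicone ball, 50 mm across, about 70 g, waiting on the ramp behind the flap. It rolls out by itself when the flap is lifted; not to be touched.
- ball_center (a point): Centre of the teal ball.
- jacks_tin: Round stainless steel tin, 73 mm across, 54 mm high, beside the dispenser; origin under its centre. Leave alone.
- marble_bowl: Glass bowl of clear marbles, 116 mm across, 48 mm high, beside the dispenser; origin under its centre. Leave alone.
- skittle: Small wooden skittle, 40 mm across, 73 mm high, near the paddle; origin under its centre. Leave alone.
- box_low: Blue plastic storage box with white lid, 170 x 120 x 75 mm, lower of a stack of two; origin under its centre. Leave alone.
- box_top: Green plastic storage box of the same size on top of the blue one; origin under its centre. Leave alone.
- mug: Blue mug, 80 mm across, 90 mm high; origin under its centre. Leave alone.
- jar: Amber jar, 64 mm across, 100 mm high; origin under its centre. Leave alone.

How it is judged (in metres and radians):
On the way, in this order (a step that is already met when the one before it is completed fails the run):
1. the paddle is pressed right down and the flap stands open (above 0.88 of 1.0 rad) (value of joint flap above 0.88 rad), for 0.3 s.
2. the flap is eased shut again (value of joint flap below 0.06 rad), for 0.2 s.
At the end, for the whole second after the job is handed in: The teal ball lies at rest in the catch tray beyond the flap (centre 115 to 165 mm along the dispenser's x, lower than 55 mm), the flap is shut (below 0.06 rad), never having closed faster than 1.5 rad/s, and everything else on the shelf is within 15 mm of its start (x of ball_center in the frame of dispenser between 0.115 and 0.165 m and y of ball_center in the frame of dispenser between -0.031 and 0.031 m and z of ball_center in the frame of dispenser below 0.055 m and linear speed of ball below 0.05 m/s and value of joint flap below 0.06 rad and distance of each of jacks_tin, marble_bowl, skittle, box_low, box_top, mug, jar from where it was at the start of the episode below 0.015 m); the robot touches nothing.
It fails at once if the flap falls or slams: it closes faster than 1.5 rad/s (velocity of joint flap below -1.5 rad/s).
It fails at once if the robot touches the flap (contact force between any of the fingers, the arm and flap above 0.5 N).
It fails at once if the robot touches, lifts or carries the teal ball (contact force between any of the fingers, the arm and ball above 0.3 N or height (world z) of ball_center above 0.12 m).
It fails at once if another thing on the shelf is shifted, lifted or knocked over (more than 15 mm) (distance of any of jacks_tin, marble_bowl, skittle, box_low, box_top, mug, jar from where it was at the start of the episode above 0.015 m).
It also fails if it takes over 38 s, if anything falls off the work surface, if the arm or the gripper's body presses on something with over 40 N, if the wrist force passes 120 N, or if a joint passes its speed limit or range.

## Working session

There is one attempt and no reset: what is moved stays moved. The work goes in short steps, Python scripts to look and compute and a tool call to move; the robot and the scene stay as the last step left them, time stands still between calls to the robot, and variables do not carry over. Pictures are saved under pics/ and viewed, at most 10 in all, crops included, and the job is handed in when it is done.

Besides the shell and the picture viewer there is one more tool, called as name(argument=value, ...) on one line, values as JSON. move_arm: Moves the arm, as the interface text tells. Scaled input: -1 to 1 covers 50 mm each way for a shift and 8 degrees each way for a turn. Its arguments: {"type":"object","properties":{"motion":{"type":"array","items":{"type":"array"}},"claw":{"type":"number"},"force":{"type":"number"}},"required":["motion"]}

```bash
mkdir -p pics
cat > h.py <<'E'
import numpy as np, cv2
from rig import env, viewer
def pts(im, uv, T=None):
    """pixels -> world using depth"""
    out=[]
    for u,v in uv:
        d=np.median([x for x in im["depth"][v-1:v+2,u-1:u+2].ravel() if x>0] or [0])
        K=np.array([[im["fx"],0,im["cx"]],[0,im["fy"],im["cy"]],[0,0,1.]])
        p=cv2.undistortPoints(np.array([[[u,v]]],float),K,np.array([im["k1"],0,0,0.]))[0,0]
        c=np.array([p[0]*d,-p[1]*d,-d])
        out.append(np.array(im["attitude"])@c+np.array(im["eye"]) if T is None else (T@np.r_[c,1])[:3])
    return np.array(out)
E
python3 - <<'E'
from h import *
for n in("scene","top"):
    im=viewer.get_image(n); cv2.imwrite(f"pics/{n}0.png",im["frame"][:,:,::-1]); np.savez(f"{n}0.npz",**im)
    hsv=cv2.cvtColor(im["frame"],cv2.COLOR_RGB2HSV)
    print(n,im["k1"],im["eye"])
o=env.observe();print(o["time_s"],o["position"],o["tool_rot"],o["grip_width"])
E
```

```text
scene -0.0012067110844069446 [1.2386717  0.9201114  0.86382158]
top -0.017779257892424943 [0.43497921 0.01531963 1.29497618]
0.1 [ 0.17288942 -0.52187758  0.24777768] [[ 9.49284582e-01  3.14418139e-01 -1.28702488e-04]
 [ 3.14418042e-01 -9.49283765e-01  1.27594027e-03]
 [ 2.79003583e-04 -1.25169681e-03 -9.99999178e-01]] 0.08560178508641736
```

View pics/scene0.png

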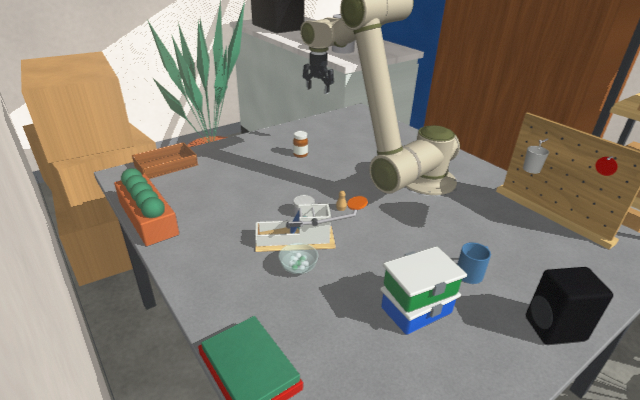

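View pics/top0.png

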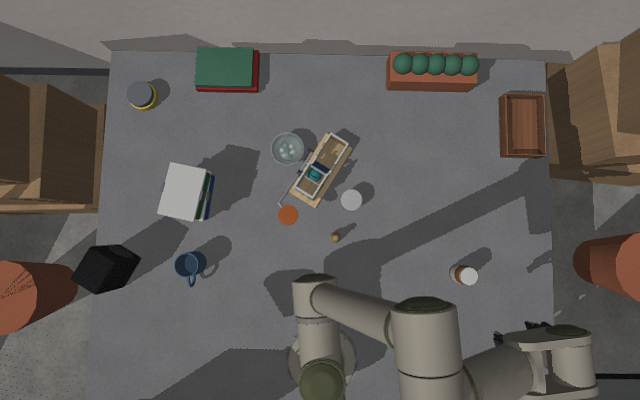

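The scene view shows the dispenser at about (295,232) with the orange paddle at (357,202). The top view shows the paddle at (288,215), the ball at (315,173), the skittle at (335,238), the tin at (351,200) and the bowl at (288,149).

Run:
```python
from h import *
for n,(a,b,c,d) in (("top",(270,195,310,235)),("scene",(340,190,375,215))):
    im=dict(np.load(f"{n}0.npz")); hsv=cv2.cvtColor(im["frame"],cv2.COLOR_RGB2HSV)
    m=cv2.inRange(hsv,(3,150,120),(18,255,255)); s=np.zeros_like(m); s[b:d,a:c]=m[b:d,a:c]
    v,u=np.nonzero(s); P=pts(im,np.c_[u,v]); print(n,len(u),u.mean(),v.mean(),np.median(P,0),P.mean(0),P.min(0),P.max(0))
    if n=="top":
        print(pts(im,[(315,173),(335,237),(351,200),(288,149),(281,204),(296,176)]).round(3))
        cv2.imwrite("pics/crop.png",cv2.resize(im["frame"][120:260,250:390,::-1],None,fx=4,fy=4,interpolation=2))
```

```text
top 286 287.6083916083916 214.61888111888112 [0.48269048 0.1173833  0.13810987] [0.4833402  0.1176195  0.13844421] [0.45392041 0.08834161 0.12928097] [0.51095754 0.14762987 0.14615423]
[[ 0.625  0.036  0.087]
 [ 0.416 -0.034  0.072]
 [ 0.54  -0.087  0.054]
 [ 0.717  0.133  0.024]
 [ 0.517  0.14   0.128]
 [ 0.61   0.097  0.106]]
scene 213 357.037558685446 202.38967136150234 [0.4851238  0.12075629 0.13845211] [0.4841808  0.11907134 0.13669184] [ 3.17571641e-01 -6.64605228e-02  1.30108720e-05] [0.51268042 0.14906827 0.1463569 ]
```

View pics/crop.png

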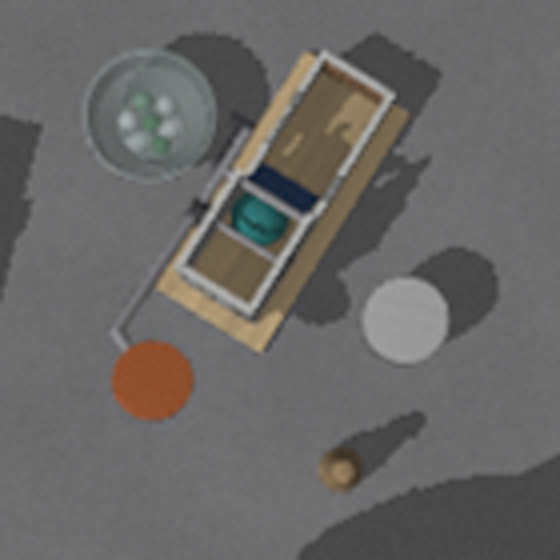

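The paddle centre is at about (0.484, 0.119, 0.138). I'll go above it with the claw shut.

move_arm(motion=[[[0.2,-0.2,0],[0,0,0]],[[0.4,-0.4,0],[0,0,0]],[[0.5,-0.5,0],[0,0,0]],[[0.5,-0.5,0],[0,0,0]],[[0.5,-0.5,0],[0,0,0]],[[0.5,-0.5,0],[0,0,0]],[[0.5,-0.5,0],[0,0,0]],[[0.5,-0.5,0],[0,0,0]],[[0.5,-0.5,0],[0,0,0]],[[0.5,-0.5,0],[0,0,0]],[[0.5,-0.5,0],[0,0,0]],[[0.5,-0.5,0],[0,0,0]],[[0.5,-0.5,0],[0,0,0]],[[0.5,-0.5,0],[0,0,0]],[[0.5,-0.5,0],[0,0,0]],[[0.5,-0.5,0],[0,0,0]],[[0.5,-0.5,0],[0,0,0]],[[0.5,-0.5,0],[0,0,0]],[[0.5,-0.5,0],[0,0,0]],[[0.3,-0.3,0],[0,0,0]]], claw=1)

```text
time_s: 2.1
position: [0.471, 0.0745, 0.2482]
tool_rot: [[0.949, 0.316, -0.0], [0.316, -0.949, 0.0], [-0.0, -0.001, -1.0]]
ft_force: [-0.3, -1.3, 0.1]
grip_width: -0.0
gripper_force: 0.0
```

move_arm(motion=[[[0.25,-0.35,0],[0,0,0]],[[0.2,-0.3,0],[0,0,0]],[[0.1,-0.1,0],[0,0,0]],[[0,0,0],[0,0,0]],[[0,0,0],[0,0,0]]])

```text
time_s: 2.6
position: [0.4852, 0.1157, 0.2483]
tool_rot: [[0.949, 0.314, -0.0], [0.314, -0.949, -0.0], [-0.0, 0.0, -1.0]]
ft_force: [-0.7, -0.0, 0.4]
grip_width: -0.0003
gripper_force: 0.0
```

Run:
```python
from h import *
o=env.observe();im=viewer.get_image("wrist");cv2.imwrite("pics/w1.png",im["frame"][:,:,::-1])
hsv=cv2.cvtColor(im["frame"],cv2.COLOR_RGB2HSV);m=cv2.inRange(hsv,(3,150,90),(18,255,255))
v,u=np.nonzero(m);P=pts(im,np.c_[u,v],np.array(im["T_tool_cam"]))
R=np.array(o["tool_rot"]);W=P@R.T+o["position"];k=(W[:,2]>.1)&(W[:,2]<.16);W=W[k]
print(o["position"],len(W),W.mean(0),W.min(0),W.max(0))
c,(w,h),a=cv2.minAreaRect(W[:,:2].astype(np.float32));print(c,w,h)
```

```text
[0.48521738 0.11571319 0.24828268] 4424 [0.48407161 0.11800318 0.13779624] [0.45294408 0.08651146 0.12932285] [0.51366053 0.1484788  0.1456051 ]
(0.4842146933078766, 0.11755318194627762) 0.05835450068116188 0.06075158715248108
```

View pics/w1.png

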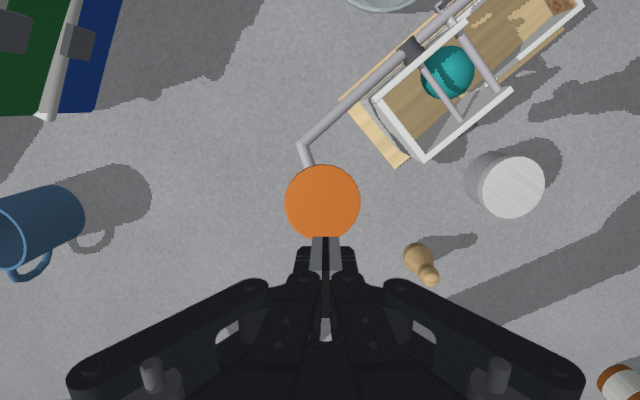

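The paddle's centre shows at pixel (322,202), just ahead of the shut fingertips, and measures (0.484, 0.118). The TCP is within 3 mm of that, so I'll descend.

move_arm(motion=[[[0,-0.04,0.2],[0,0,0]],[[0,0,0.25],[0,0,0]],[[0,0,0.25],[0,0,0]],[[0,0,0.25],[0,0,0]],[[0,0,0.25],[0,0,0]],[[0,0,0.2],[0,0,0]],[[0,0,0.15],[0,0,0]],[[0,0,0.1],[0,0,0]],[[0,0,0.1],[0,0,0]],[[0,0,0.1],[0,0,0]],[[0,0,0.1],[0,0,0]],[[0,0,0.1],[0,0,0]],[[0,0,0.1],[0,0,0]],[[0,0,0.1],[0,0,0]]])

```text
time_s: 4.05
position: [0.485, 0.1181, 0.1356]
tool_rot: [[0.949, 0.314, 0.0], [0.314, -0.949, 0.0], [0.0, -0.0, -1.0]]
ft_force: [-1.8, 0.1, 3.8]
grip_width: 0.0002
gripper_force: 1.7
```

move_arm(motion=[[[0,0,0.1],[0,0,0]],[[0,0,0.1],[0,0,0]],[[0,0,0.1],[0,0,0]],[[0,0,0.1],[0,0,0]],[[0,0,0.1],[0,0,0]],[[0,0,0],[0,0,0]],[[0,0,0],[0,0,0]]])

```text
time_s: 4.75
position: [0.4851, 0.1178, 0.1106]
tool_rot: [[0.949, 0.314, -0.0], [0.314, -0.949, -0.0], [-0.0, 0.0, -1.0]]
ft_force: [-0.7, 0.2, -0.9]
grip_width: -0.0002
gripper_force: 0.1
```

The force dropped unexpectedly, so I'll look before going further.

Run:
```python
from h import *
im=viewer.get_image("wrist");cv2.imwrite("pics/w2.png",im["frame"][:,:,::-1])
print([env.observe()[k] for k in("ft_force","wrist_torque","position")])
hsv=cv2.cvtColor(im["frame"],cv2.COLOR_RGB2HSV);m=cv2.inRange(hsv,(3,150,60),(18,255,255))
o=env.observe();v,u=np.nonzero(m);P=pts(im,np.c_[u,v],np.array(im["T_tool_cam"]))
W=P@np.array(o["tool_rot"]).T+o["position"];W=W[(W[:,2]>.03)&(W[:,2]<.17)];print(len(W),W.mean(0),W.min(0),W.max(0))
```

```text
[array([-0.1133687 ,  0.46134623, -0.87153667]), array([ 0.03753534, -0.01901429,  0.03183043]), array([0.48516284, 0.11781902, 0.11066779])]
5520 [0.49063969 0.12451614 0.09227899] [0.45501067 0.08826457 0.08628002] [0.51085502 0.15073371 0.13940089]
```

View pics/w2.png

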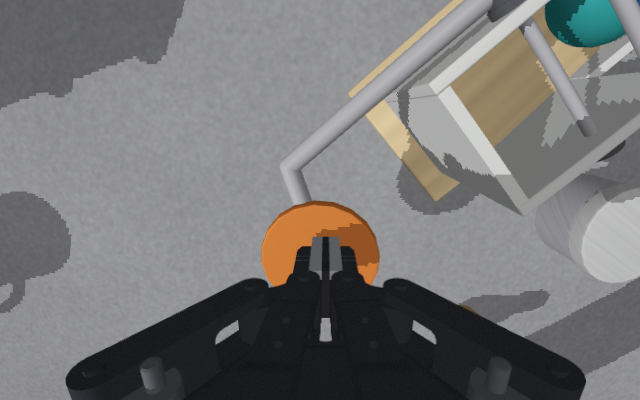

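The paddle is still under the tips (centre near pixel (320,250), face z about 0.092). The force reading was only noise or drift, so I'll keep pressing down to the stop.

move_arm(motion=[[[0,0,0.1],[0,0,0]],[[0,0,0.1],[0,0,0]],[[0,0,0.1],[0,0,0]],[[0,0,0.06],[0,0,0]],[[0,0,0],[0,0,0]],[[0,0,0],[0,0,0]]])

```text
time_s: 5.4
position: [0.4861, 0.1177, 0.0933]
tool_rot: [[0.949, 0.314, 0.003], [0.314, -0.949, -0.001], [0.003, 0.001, -1.0]]
ft_force: [1.3, -1.9, 6.9]
grip_width: 0.0001
gripper_force: 2.8
```

move_arm(motion=[[[0,0,0.04],[0,0,0]],[[0,0,0.03],[0,0,0]],[[0,0,0],[0,0,0]],[[0,0,0],[0,0,0]]])

```text
time_s: 5.8
position: [0.4862, 0.1176, 0.0899]
tool_rot: [[0.949, 0.314, 0.003], [0.314, -0.949, -0.001], [0.003, 0.002, -1.0]]
ft_force: [1.9, -2.1, 6.2]
grip_width: 0.0002
gripper_force: 2.9
```

move_arm(motion=[[[0,0,0.04],[0,0,0]],[[0,0,0.02],[0,0,0]],[[0,0,0],[0,0,0]],[[0,0,0],[0,0,0]]])

```text
time_s: 6.2
position: [0.4866, 0.1175, 0.0883]
tool_rot: [[0.949, 0.314, 0.006], [0.315, -0.949, -0.001], [0.005, 0.003, -1.0]]
ft_force: [-2.8, -3.0, 21.7]
grip_width: 0.0002
gripper_force: 10.3
```

The force rose to 22 N, so the paddle is at its stop. I'll hold here and check the ball.

move_arm(motion=[[[0,0,0],[0,0,0]],[[0,0,0],[0,0,0]],[[0,0,0],[0,0,0]],[[0,0,0],[0,0,0]],[[0,0,0],[0,0,0]],[[0,0,0],[0,0,0]],[[0,0,0],[0,0,0]],[[0,0,0],[0,0,0]],[[0,0,0],[0,0,0]],[[0,0,0],[0,0,0]]])

```text
time_s: 7.2
position: [0.4866, 0.1175, 0.0883]
tool_rot: [[0.949, 0.315, 0.006], [0.315, -0.949, -0.001], [0.005, 0.003, -1.0]]
ft_force: [-2.8, -3.0, 20.9]
grip_width: -0.0
gripper_force: 10.3
```

Run:
```python
from h import *
a=viewer.get_image("top");b=viewer.get_image("scene")
A=cv2.resize(a["frame"][110:260,240:400,::-1],(480,450),interpolation=2)
B=cv2.resize(b["frame"][170:290,230:400,::-1],(638,450),interpolation=2)[:,:320]
cv2.imwrite("pics/t2.png",np.hstack([A,B]))
for n,im in(("top",a),("scene",b)):
    hsv=cv2.cvtColor(im["frame"],cv2.COLOR_RGB2HSV);m=cv2.inRange(hsv,(82,120,50),(95,255,255))
    v,u=np.nonzero(m);P=pts(im,np.c_[u,v]);k=(abs(P[:,0]-.65)<.2)&(abs(P[:,1])<.15);print(n,k.sum(),np.median(P[k],0) if k.any() else 0)
```

```text
top 138 [ 0.7249575  -0.02257919  0.05987092]
scene 121 [ 0.73403612 -0.0115795   0.05801022]
```

View pics/t2.png

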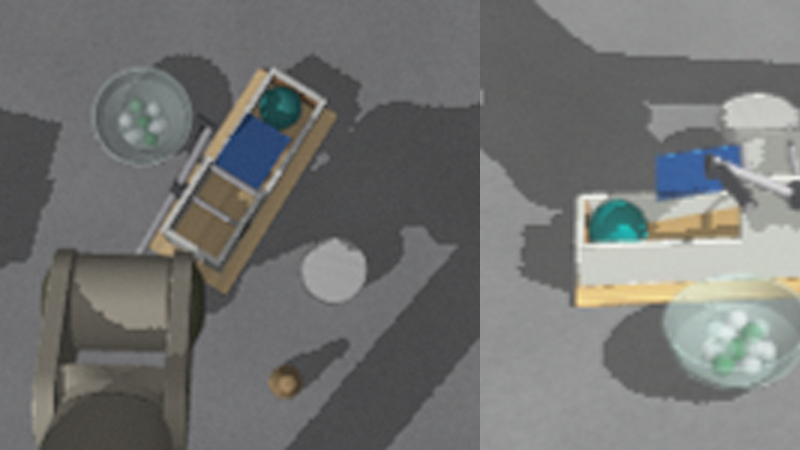

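The ball is in the tray against the end wall (left view, pixel (279,108)) and the blue flap is open. Now I'll ease the paddle up at 20 mm/s.

move_arm(motion=[[[0,0,-0.02],[0,0,0]],[[0,0,-0.03],[0,0,0]],[[0,0,-0.04],[0,0,0]],[[0,0,-0.04],[0,0,0]],[[0,0,-0.04],[0,0,0]],[[0,0,-0.04],[0,0,0]],[[0,0,-0.04],[0,0,0]],[[0,0,-0.04],[0,0,0]],[[0,0,-0.04],[0,0,0]],[[0,0,-0.04],[0,0,0]],[[0,0,-0.04],[0,0,0]],[[0,0,-0.04],[0,0,0]],[[0,0,-0.04],[0,0,0]],[[0,0,-0.04],[0,0,0]],[[0,0,-0.04],[0,0,0]],[[0,0,-0.04],[0,0,0]],[[0,0,-0.04],[0,0,0]],[[0,0,-0.04],[0,0,0]],[[0,0,-0.04],[0,0,0]],[[0,0,-0.04],[0,0,0]]])

```text
time_s: 9.3
position: [0.4853, 0.1178, 0.125]
tool_rot: [[0.949, 0.314, 0.001], [0.314, -0.949, -0.0], [0.0, 0.001, -1.0]]
ft_force: [-0.7, -0.1, 3.6]
grip_width: -0.0004
gripper_force: 1.8
```

move_arm(motion=[[[0,0,-0.04],[0,0,0]],[[0,0,-0.04],[0,0,0]],[[0,0,-0.04],[0,0,0]],[[0,0,-0.04],[0,0,0]],[[0,0,-0.04],[0,0,0]],[[0,0,-0.04],[0,0,0]],[[0,0,-0.04],[0,0,0]],[[0,0,-0.04],[0,0,0]],[[0,0,-0.04],[0,0,0]],[[0,0,-0.04],[0,0,0]],[[0,0,-0.04],[0,0,0]],[[0,0,-0.04],[0,0,0]],[[0,0,-0.04],[0,0,0]],[[0,0,-0.04],[0,0,0]],[[0,0,-0.04],[0,0,0]],[[0,0,-0.04],[0,0,0]],[[0,0,-0.04],[0,0,0]],[[0,0,-0.04],[0,0,0]],[[0,0,-0.04],[0,0,0]],[[0,0,-0.04],[0,0,0]]])

```text
time_s: 11.3
position: [0.4848, 0.118, 0.1648]
tool_rot: [[0.949, 0.314, -0.001], [0.314, -0.949, 0.0], [-0.001, -0.0, -1.0]]
ft_force: [0.0, -0.6, 0.4]
grip_width: 0.0002
gripper_force: 0.0
```

move_arm(motion=[[[0,0,-0.1],[0,0,0]],[[0,0,-0.2],[0,0,0]],[[0,0,-0.4],[0,0,0]],[[0,0,-0.4],[0,0,0]],[[0,0,-0.3],[0,0,0]],[[0,0,0],[0,0,0]],[[0,0,0],[0,0,0]]])

```text
time_s: 12.0
position: [0.4848, 0.118, 0.2348]
tool_rot: [[0.949, 0.314, 0.0], [0.314, -0.949, 0.0], [0.0, 0.0, -1.0]]
ft_force: [0.4, 0.1, 0.8]
grip_width: 0.0003
gripper_force: 0.0
```

Run:
```python
from h import *
o=env.observe();print(o["position"],o["time_s"])
im=viewer.get_image("wrist");b=viewer.get_image("scene")
A=cv2.resize(im["frame"][:,:,::-1],(480,300))
B=cv2.resize(b["frame"][170:290,230:350,::-1],(300,300),interpolation=2)
cv2.imwrite("pics/t3.png",np.hstack([A,B]))
hsv=cv2.cvtColor(im["frame"],cv2.COLOR_RGB2HSV);m=cv2.inRange(hsv,(3,150,90),(18,255,255))
v,u=np.nonzero(m);P=pts(im,np.c_[u,v],np.array(im["T_tool_cam"]));W=P@np.array(o["tool_rot"]).T+o["position"];W=W[(W[:,2]>.05)&(W[:,2]<.16)];print(W.mean(0))
```

```text
[0.48482771 0.1179816  0.23478263] 12.0
[0.48515849 0.1184772  0.13752201]
```

View pics/t3.png

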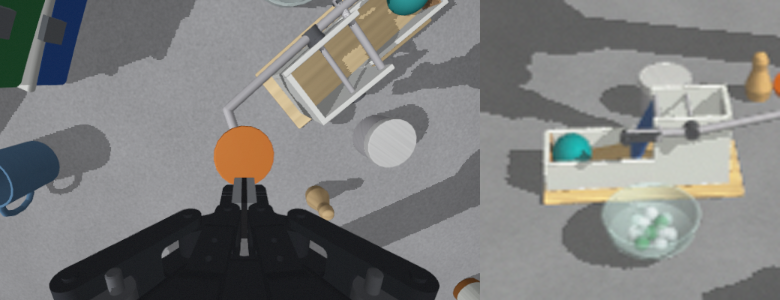

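The paddle is back up (z 0.1375), the flap is shut (right view, around (645,130)), and the ball is at the tray's end wall at (572,148). The fingers are clear, so I'll hand the job in.

```bash
python3 -c "
from rig import env
print(env.close_job())"
```

```text
the job is handed in; nothing more can be done
None
```

I pressed the paddle to its stop, the ball rolled into the catch tray, and I eased the flap shut at about 20 mm/s at the paddle; the job was handed in at about 12 s, and no verdict was shown.

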